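# Lock the panel clamp with the ball-lock pin

## Task

Gently slide the bar of the panel clamp fully home so that its hole lines up with the holes of its housing, then take the ball-lock pin from the wooden block with its thumb button squeezed in, find the hole on top of the housing by feel and push the pin gently down until its collar sits flush on the housing. Let go so that the button springs out and the pin is locked upright with the bar still home, and leave the plain pin, tape roll, jar and trowel where they are.

Things in the scene. Friction and masses are not known exactly. Their poses are not given: they have to be found in the camera images.
- bed: Fixed aluminium bed plate of the panel clamp, 90 mm (x) by 410 mm (y), top at z 6 mm. Origin at bench level under the nominal hole centre, z up. It carries a grey steel housing with a sliding steel bar, and on the +y side a framed plaster panel (150 x 140 mm, top at z 26 mm) that starts 100 mm beyond the hole; all fixed except the bar.
- hole_nominal (a point): Where the hole of the housing should be, at its top surface (50 mm over the bench). The housing is fast but was bolted on by eye: the true hole centre lies up to 14 mm from here, either way along the bed's y, and exactly here in the bed's x. That offset is not measured: find it by feel or by looking. Axes as the bed's.
- bar (a joint): Position of the sliding bar (m): 0 = home against its stop, bar hole in line with the housing's hole; grows up to 0.045 as the bar is out towards the bed's -y. Starts 20 to 40 mm out; push its plate towards the bed's +y. It slides with about 4 N friction and stays where it is left; the stop is hard.
- push_nominal (a point): Push plate at the bar's -y end: steel, 50 mm wide (bed's x), 10 mm thick (y), from z 18 to 80 mm. This bed-fixed point is the middle of its outer (-y) face for the bar home and the hole at its nominal place; the true face is shifted by the housing's offset along +y and by the bar's joint value along -y. With the bar home it is always 110 mm to the -y side of the true hole centre.
- pin: Loose steel ball-lock pin, 0.13 to 0.2 kg, upright in one of the block's two holes, not held down. Origin on its axis in the underside of its collar (34 mm across, 5 mm thick), z up. Above the collar a grey grip head 28 mm (x) by 26 mm (y), from 5 to 45 mm. Below, a 12 mm shank 41 mm long. Locked in place, its origin is 50 mm above the bench.
- pin_grip (a point): On the pin's axis, 28 mm above its origin: height of the middle of the thumb button (steel, 10 mm wide, 18 mm high), which stands 5 mm out of the head's +y face. Closing a gripper along the pin's y over head and button (31 mm wide) pushes it in flush (26 mm). Axes as the pin's.
- pin_tip (a point): Tip of the shank (1 mm chamfer), 41 mm below the pin's origin. Two locking balls, centred 9 mm above it, stand out along the pin's x to an 18 mm span and block the clamp's hole unless the button is in. That hole: 13 mm round, 1 mm chamfer, through the housing's top plate (z 42-50 mm), the bar (33-41) and a lower plate (24-32), open below; housing top 56 (x) by 60 mm (y).
- pin_button (a joint): Travel of the thumb button (m): 0 = out (balls out, locked), 0.005 = flush with the head (balls fully in), end 0.006. Spring: 3 N at the start, 7 N when flush. The balls are clear of the hole wall from about 0.004; with the balls inside a hole the button cannot come fully out.
- block: Fixed wooden parking block, 160 mm (its x) by 70 mm (its y), 46 mm high, origin in the middle of its underside. Two 20 mm through holes at x = -37 and +37 mm; the pins stand in them, collars on the top.
- plain_pin: Loose plain steel pin without button, in the block's other hole: a round head 29 mm in diameter, 20 mm high, over a 10 mm shank 36 mm long; origin in the underside of the head. Leave it alone.
- tape: Loose roll of tape lying flat, 92 mm across, 25 mm high; origin at the middle of its underside. Leave it alone.
- jar: Loose closed jar, 60 mm across, 65 mm high; origin at the middle of its underside. Leave it alone.
- trowel: Loose trowel lying flat: 100 x 60 mm blade towards its +x, 110 mm wooden handle towards -x, up to 28 mm high; origin on the bench at the blade's rear edge. Leave it alone.
There are look-alikes about, which are no part of the job. What is shaped like the pin but yellow is not meant.

How it is judged:
By the outcome, as a careful person would: the job done as asked, in the order asked, and still so for the second after the job is handed in, with the robot touching nothing.
It also fails if it takes over 58 s, if anything falls off the work surface, if the arm or the gripper's body presses on something with over 40 N, if the wrist force passes 120 N, or if a joint passes its speed limit or range.

## Robot

A 6-joint arm with a two-finger parallel gripper is mounted at the origin on the work surface. World frame = base frame: x ahead of the robot, y to its left, z up, the work surface at z = 0. Lengths are in m, angles in rad, forces in N, time in s.
With the tool pointing down it reaches from about 0.375 to 0.975 m from the base axis. Payload 3.8 kg.
Tool frame: the origin (TCP) lies on the centre line of the jaws, within the pads' length; the fingertips stand 22 mm ahead of it and the grasp point (between the pads) lies 3 mm ahead of it; z points along the fingers, y is the direction in which the jaws open and shut (so a half turn about z gives the same grasp; the last joint's range is limited). The gripper opens to 88 mm and grips with 3 to 60 N. Pads are 18 mm wide; open, the fingers measure 123 mm over their backs; the gripper's body (75 mm by 187 mm) begins 45 mm behind the grasp point.
Start: joints at [1.128, 0.264, 1.604, -0, 1.274, -0.037], TCP at [0.266, 0.62, 0.261] pointing down, gripper open.
Joint ranges: [-2.63, 2.63], [-0.94, 2.18], [0.31, 2.57], [-1.31, 4.45], [0, 2.66], [-2.55, 2.55]. Speed limits (rad/s): [2.57, 2.57, 3.14, 3.14, 3.14, 3.14].

## Interface

Orientations are given as a rotation vector (axis times angle).
In Python, from station import ctrl gives the robot as it stands.
- The arm moves only by the shell command python3 -m handwheel 'ROWS' [FORCE]. ROWS is text: rows parted by semicolons, each of 7 numbers parted by spaces: the closure, from -1 (fully open) to 1 (shut), then the shift along the tool's x, y, z in mm, then the turn, a rotation vector about the tool's x, y, z in units of 5 degrees (1.0 is 5 degrees). A call has 1 to 20 rows; each row is the pose to reach, as a shift and turn from the pose measured when the call began, along the tool's axes at that moment; what a row does not reach only later rows make up. A row lasts 1/8 s, in which the tool goes at most 62.5 mm and 10.7 degrees, less where a joint would pass 70% of its speed; a pose out of reach is approached as far as the arm can. A call with a gripper value outside its range is refused whole. The fingers move at their own pace and stop on an object; FORCE is the grip in N (left out, the last holds). Time passes only in rows, so rows that repeat a pose let the fingers close. It gives the time, the measured TCP pose, the force and the opening at its end, in the units of the state.
- ctrl.observe(): the state, without advancing time (a new reading comes with each control period).
- ctrl.camera(name): name is "scene" or "top" or "wrist"; returns a dict with "image" (384x512x3 uint8, red, green, blue), "fx", "fy", "cx", "cy" (pixels), "k1" (the pictures are not rectified: a ray, as slopes to the right and down, at radius r is drawn at 1 + k1 r^2 times it, then the intrinsics apply), "cam_to_world" (4x4, takes a point from camera to world coordinates). Camera axes: x right, y down, z forward; pixel columns grow to the right and rows downward; lengths in m; the calibration is good to about 2 mm. A picture is of the moment at which its call begins. There is no depth.
- ctrl.close_job(): hands the job in, once; it reports no verdict.
The state is a dict: "time_s": time; "joint_positions": joint angles; "qd": joint speeds; "tau": joint torques, N m; "tool_pos": TCP position; "eef_rot": TCP orientation; "wrist_force": force on the tool from outside, world axes, zero at the start; "moment": the same for the moment, N m; "width": finger opening in m.
Only numpy, scipy, OpenCV 4.12 (cv2) and the standard library are available. Lean on these libraries where they do the work, as an engineer would, in place of code of your own. Each camera call takes 0.05 s, during which the arm holds its last target.

## Working session

There is one attempt and no reset: what is moved stays moved. The work goes in short steps, Python scripts to look and compute and a shell command to move; the robot and the scene stay as the last step left them, time stands still between calls to the robot, and variables do not carry over. Pictures are saved under pics/ and viewed, and the job is handed in when it is done.

```bash
ls; mkdir -p pics
python3 - <<'E'
from station import ctrl
import cv2
s=ctrl.observe(); print(s)
for n in ["scene","top","wrist"]:
    c=ctrl.camera(n); cv2.imwrite(f"pics/{n}0.png",c["image"][:,:,::-1]); print(n,{k:v for k,v in c.items() if k!="image"})
E
```

```text
pics
{'time_s': 0.0, 'joint_positions': array([ 1.12806587e+00,  2.64749993e-01,  1.60532170e+00, -1.55611720e-05,
        1.27366461e+00, -3.69033078e-02]), 'qd': array([-0.00108029, -0.00142648, -0.00167341, -0.00060844, -0.00013152,
       -0.00177358]), 'tau': array([-5.28844271e-05, -5.02091789e+01, -3.56881714e+01,  7.28996331e-02,
        2.94012821e-02, -2.03390400e-04]), 'tool_pos': array([0.26621431, 0.61960194, 0.2594183 ]), 'eef_rot': array([-0.63299919, -3.07665362,  0.00327591]), 'wrist_force': array([1.34580716, 0.59531604, 0.41170677]), 'moment': array([0.00287635, 0.03121728, 0.037637  ]), 'width': 0.08830094253893908}
scene {'fx': 381.4802977522058, 'fy': 381.4802977522058, 'cx': 255.87372565804344, 'cy': 188.00556884617112, 'k1': -0.10753200033767164, 'cam_to_world': array([[ 0.65214746,  0.55074443, -0.52094554,  0.98908122],
       [ 0.75793761, -0.45980646,  0.46271869, -0.45407342],
       [ 0.01530562, -0.69660504, -0.71729154,  0.80263668],
       [ 0.        ,  0.        ,  0.        ,  1.        ]])}
top {'fx': 430.5221468384155, 'fy': 430.5221468384155, 'cx': 250.1261237081252, 'cy': 198.9096855037106, 'k1': -0.08922071335326724, 'cam_to_world': array([[-0.02549261, -0.99823078,  0.05371631,  0.42806566],
       [-0.99965127,  0.02508489, -0.00825108, -0.01470971],
       [ 0.00688902, -0.05390792, -0.99852215,  1.20312729],
       [ 0.        ,  0.        ,  0.        ,  1.        ]])}
wrist {'fx': 271.2744862431094, 'fy': 271.2744862431094, 'cx': 255.67439697227132, 'cy': 190.20585557191473, 'k1': -0.014312184893413033, 'cam_to_world': array([[ 0.39465075,  0.87599804,  0.27726923,  0.19535512],
       [ 0.91882725, -0.37536573, -0.12188953,  0.65032383],
       [-0.00269762,  0.30286632, -0.95302923,  0.38307849],
       [ 0.        ,  0.        ,  0.        ,  1.        ]])}
```

View pics/scene0.png

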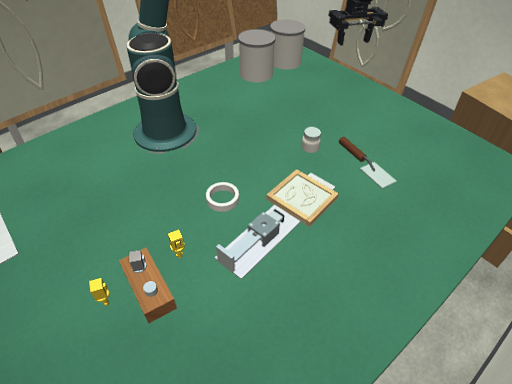

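View pics/top0.png

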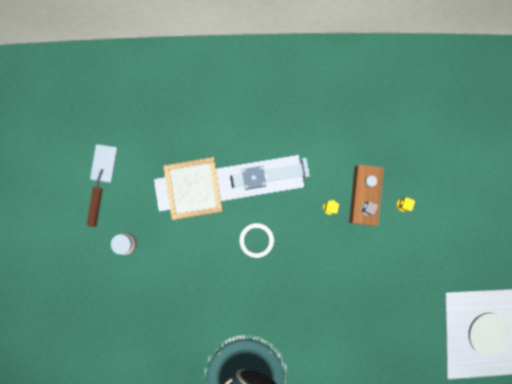

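View pics/wrist0.png

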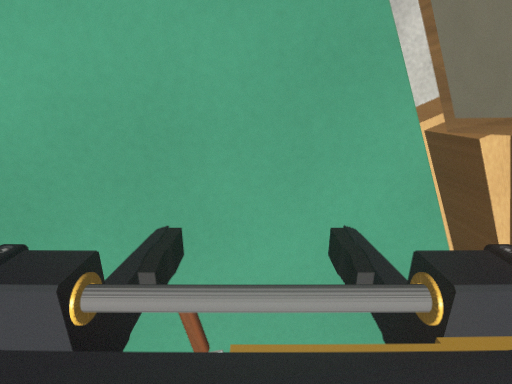

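The scene view shows the clamp (housing near 265,222, push plate near 225,258), and the block at about (147,283) with the grey pin at (137,261) and the plain pin at (150,288). The top view has the housing hole near (254,178), the plate near (305,168) and the pin near (370,209). The yellow look-alikes are off the block. Next I'll zoom in.

```bash
cat > h.py <<'E'
import numpy as np, cv2
from station import ctrl
def ray(c,u,v):
    x=(u-c["cx"])/c["fx"]; y=(v-c["cy"])/c["fy"]; xd,yd=x,y
    for _ in range(20):
        r2=x*x+y*y; f=1+c["k1"]*r2; x,y=xd/f,yd/f
    d=c["cam_to_world"][:3,:3]@np.array([x,y,1]); return c["cam_to_world"][:3,3],d
def onz(c,u,v,z):
    o,d=ray(c,u,v); return o+d*(z-o[2])/d[2]
def tri(c1,p1,c2,p2):
    o1,d1=ray(c1,*p1);o2,d2=ray(c2,*p2)
    A=np.stack([d1,-d2],1); t=np.linalg.lstsq(A,o2-o1,rcond=None)[0]
    a=o1+d1*t[0];b=o2+d2*t[1]; return (a+b)/2,np.linalg.norm(a-b)
def proj(c,p):
    T=c["cam_to_world"]; q=T[:3,:3].T@(np.asarray(p)-T[:3,3]); x,y=q[0]/q[2],q[1]/q[2]; f=1+c["k1"]*(x*x+y*y)
    return np.array([x*f*c["fx"]+c["cx"],y*f*c["fy"]+c["cy"]])
E
python3 - <<'E'
import cv2
t=cv2.imread("pics/top0.png");s=cv2.imread("pics/scene0.png")
cv2.imwrite("pics/tz1.png",cv2.resize(t[140:225,145:315],None,fx=4.7,fy=4.7,interpolation=cv2.INTER_CUBIC))
cv2.imwrite("pics/tz2.png",cv2.resize(t[155:235,315:420],None,fx=7,fy=7,interpolation=cv2.INTER_CUBIC))
cv2.imwrite("pics/sz1.png",cv2.resize(s[165:285,205:345],None,fx=5,fy=5,interpolation=cv2.INTER_CUBIC))
cv2.imwrite("pics/sz2.png",cv2.resize(s[225:325,85:195],None,fx=6,fy=6,interpolation=cv2.INTER_CUBIC))
E
```

```text
(no output)
```

View pics/tz1.png

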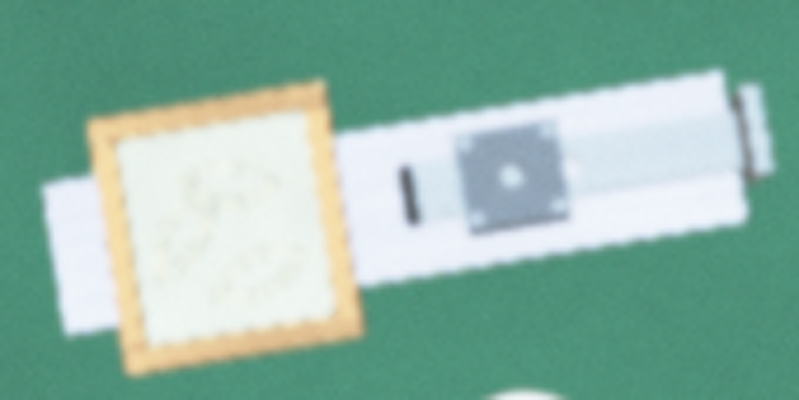

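View pics/tz2.png

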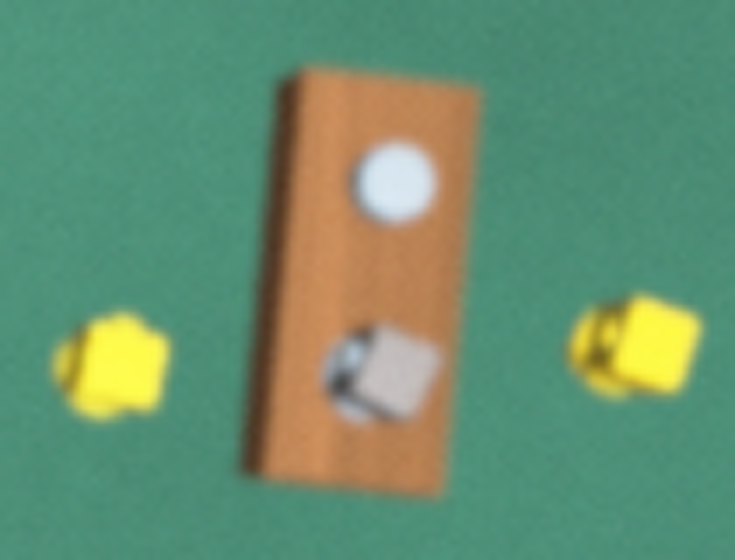

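View pics/sz1.png

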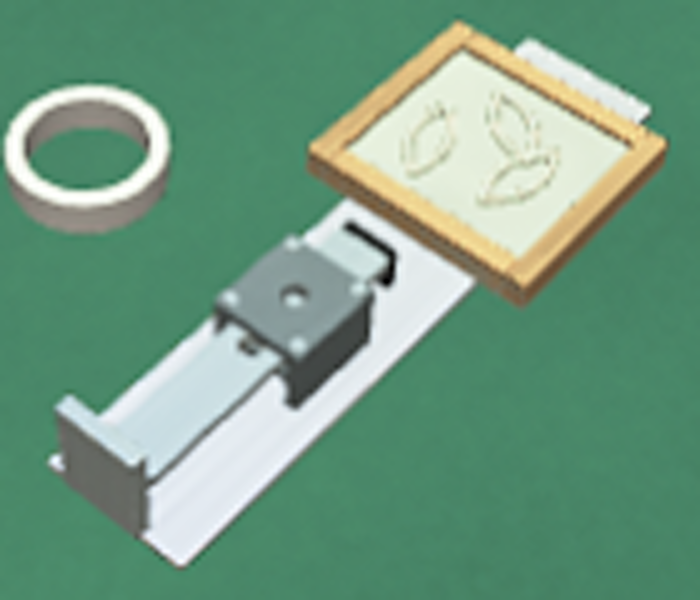

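View pics/sz2.png

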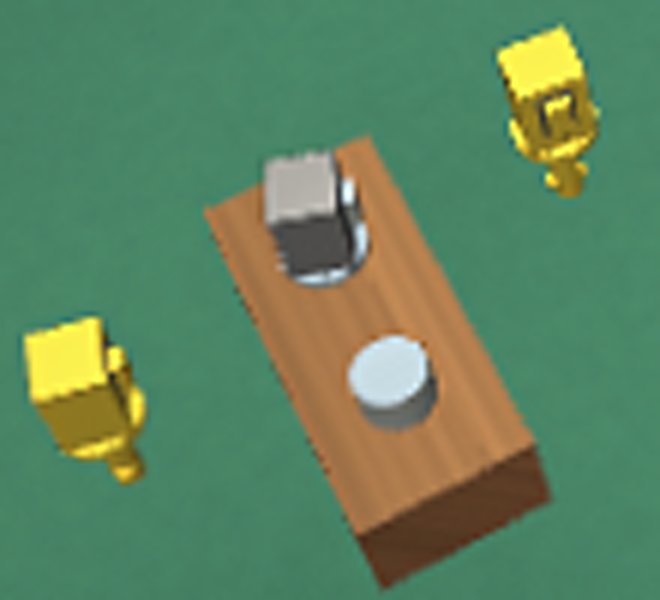

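Zoomed in, the housing's hole is at (512,177) in tz1 and (295,295) in sz1. The button is on the pin head's side facing the plate: left in the top view, right in the scene view. I'll measure these with rays.

Run:
```python
from h import *
import pickle
ct=ctrl.camera("top");cs=ctrl.camera("scene")
pickle.dump((ct,cs),open("cams.pkl","wb"))
T1=lambda u,v:(145+u/4.7,140+v/4.7); T2=lambda u,v:(315+u/7-.5,155+v/7-.5); S1=lambda u,v:(205+u/5-.5,165+v/5-.5); S2=lambda u,v:(85+u/6-.5,225+v/6-.5)
np.set_printoptions(precision=4,suppress=True)
print("hole tri",tri(ct,T1(512,177),cs,S1(295,295)), "top z.05",onz(ct,*T1(512,177),.05),"scene",onz(cs,*S1(295,295),.05))
for p in [(457,137),(555,122),(568,217),(472,235)]: print("housing corner",onz(ct,*T1(*p),.05))
for p in [(722,70),(747,222),(42,187),(65,335)]: print("bed corner",onz(ct,*T1(*p),.006))
for p in [(757,87),(773,172)]: print("plate outer top",onz(ct,*T1(*p),.08))
for p in [(62,400),(143,462),(70,398)]: print("plate top scene",onz(cs,*S1(*p),.08))
for p in [(305,65),(482,88),(445,495),(262,475)]: print("block",onz(ct,*T2(*p),.046))
for p in [(205,210),(368,135),(535,445),(357,535)]: print("block scene",onz(cs,*S2(*p),.046))
for p in [(388,325),(442,357),(402,420),(350,387)]: print("head top",onz(ct,*T2(*p),.091))
for p in [(265,158),(330,152),(340,213),(272,220)]: print("head scene",onz(cs,*S2(*p),.091))
print("plain",onz(ct,*T2(397,183),.066),onz(cs,*S2(390,370),.066))
```

```text
hole tri (array([ 0.5479, -0.0352,  0.0483]), np.float64(0.0020969322830906956)) top z.05 [ 0.5471 -0.0359  0.05  ] scene [ 0.5495 -0.0353  0.05  ]
housing corner [ 0.5709 -0.005   0.05  ]
housing corner [ 0.5782 -0.0614  0.05  ]
housing corner [ 0.5233 -0.0674  0.05  ]
housing corner [ 0.5144 -0.0122  0.05  ]
bed corner [ 0.6128 -0.1639  0.006 ]
bed corner [ 0.5214 -0.1758  0.006 ]
bed corner [0.5528 0.2433 0.006 ]
bed corner [0.4643 0.2307 0.006 ]
plate outer top [ 0.5913 -0.174   0.08  ]
plate outer top [ 0.5433 -0.1814  0.08  ]
plate top scene [ 0.5445 -0.1758  0.08  ]
plate top scene [ 0.5953 -0.1683  0.08  ]
plate top scene [ 0.546  -0.1723  0.08  ]
block [ 0.5788 -0.3208  0.046 ]
block [ 0.5683 -0.3906  0.046 ]
block [ 0.4102 -0.3692  0.046 ]
block [ 0.42   -0.2977  0.046 ]
block scene [ 0.4103 -0.3681  0.046 ]
block scene [ 0.4197 -0.2997  0.046 ]
block scene [ 0.5792 -0.3219  0.046 ]
block scene [ 0.569  -0.3903  0.046 ]
head top [ 0.4748 -0.3363  0.091 ]
head top [ 0.4623 -0.3563  0.091 ]
head top [ 0.4392 -0.3402  0.091 ]
head top [ 0.452 -0.321  0.091]
head scene [ 0.438  -0.3445  0.091 ]
head scene [ 0.4513 -0.324   0.091 ]
head scene [ 0.4779 -0.3346  0.091 ]
head scene [ 0.4645 -0.3558  0.091 ]
plain [ 0.53   -0.3493  0.066 ] [ 0.5312 -0.35    0.066 ]
```

```bash
cat >> h.py <<'E'
from scipy.spatial.transform import Rotation as Rn
BY=np.deg2rad(98.2)
by=np.array([np.cos(BY),np.sin(BY),0]); bx=np.array([np.sin(BY),-np.cos(BY),0])
def plan(pos,yawx=None):
    s=ctrl.observe(); R=Rn.from_rotvec(s["eef_rot"]); d=R.inv().apply(np.asarray(pos)-s["tool_pos"])*1000
    if yawx is None: r=np.zeros(3)
    else:
        a=np.deg2rad(yawx); x=np.array([np.cos(a),np.sin(a),0]); z=np.array([0,0,-1.]); y=np.cross(z,x)
        r=(R.inv()*Rn.from_matrix(np.stack([x,y,z],1))).as_rotvec()
    print("now",s["tool_pos"].round(4),"t",round(s["time_s"],2),"| shift mm",d.round(1),"turn units",(np.rad2deg(r)/5).round(2),"rows>=",np.linalg.norm(d)/62.5,np.rad2deg(np.linalg.norm(r))/10.7)
E
python3 - <<'E'
from h import *
import pickle
ct,cs=pickle.load(open("cams.pkl","rb"))
print("yellow",onz(ct,315+115/7,155+365/7,.06), onz(ct,315+640/7,155+345/7,.06))
hole=np.array([.548,-.0355,0])
plan(hole-.08*by+[0,0,.20],98.2)
E
```

```text
yellow [ 0.46211573 -0.24048679  0.06      ] [ 0.46445911 -0.44514892  0.06      ]
now [0.2663 0.6199 0.2601] t 0.25 | shift mm [-559.2 -559.2   60.6] turn units [-1.000e-02  1.000e-02  1.171e+01] rows>= 12.690598984460946 5.4720009922815205
```

```bash
python3 -m handwheel '-1 -559 -559 61 0 0 11.7;-1 -559 -559 61 0 0 11.7;-1 -559 -559 61 0 0 11.7;-1 -559 -559 61 0 0 11.7;-1 -559 -559 61 0 0 11.7;1 -559 -559 61 0 0 11.7;1 -559 -559 61 0 0 11.7;1 -559 -559 61 0 0 11.7;1 -559 -559 61 0 0 11.7;1 -559 -559 61 0 0 11.7;1 -559 -559 61 0 0 11.7;1 -559 -559 61 0 0 11.7;1 -559 -559 61 0 0 11.7;1 -559 -559 61 0 0 11.7;1 -559 -559 61 0 0 11.7;1 -559 -559 61 0 0 11.7' 30
python3 - <<'E'
from h import *
s=ctrl.observe();print(s["tool_pos"],s["joint_positions"].round(2))
c=ctrl.camera("wrist"); cv2.imwrite("pics/w1.png",c["image"][:,:,::-1]); import pickle; pickle.dump(c,open("w1.pkl","wb"))
E
```

```text
time_s: 2.25
tool_pos: [0.5588, -0.1132, 0.1997]
eef_rot: [-2.054, -2.377, 0.001]
wrist_force: [0.1, -0.2, 0.3]
width: 0.0005
[ 0.55882401 -0.1131715   0.19969011] [-0.24  0.11  1.9  -0.    1.13 -0.39]
```

```bash
sleep 1
```

```text
(no output)
```

View pics/w1.png

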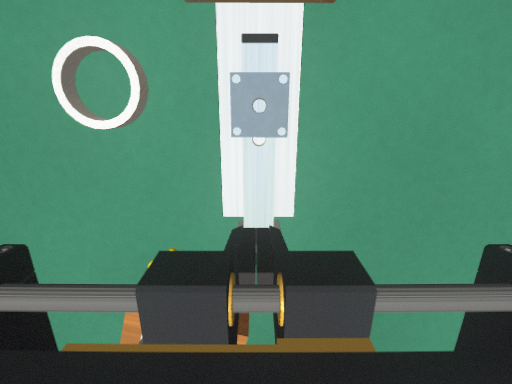

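The wrist view shows the housing hole at about (259,105), the bar's hole at (259,140) and the bed straight along the image columns. I'll measure it with contours.

Run:
```python
from h import *
import pickle
c=pickle.load(open("w1.pkl","rb")); im=c["image"]; g=cv2.cvtColor(im,cv2.COLOR_RGB2GRAY)
roi=g[90:122,244:276]; m=(roi>(int(np.median(g[80:130,235:245]))+30)).astype(np.uint8)
n,l,st,ce=cv2.connectedComponentsWithStats(m)
hc=None
for i in range(1,n): print("blob",st[i],ce[i]+[244,90])
# housing square
hsv=cv2.cvtColor(im,cv2.COLOR_RGB2HSV); hm=((g<160)&(g>90)&(hsv[...,1]<70)).astype(np.uint8); hm[:60]=0;hm[145:]=0;hm[:,:215]=0;hm[:,305:]=0
cn=max(cv2.findContours(hm,cv2.RETR_EXTERNAL,cv2.CHAIN_APPROX_NONE)[0],key=cv2.contourArea); rect=cv2.minAreaRect(cn); print(rect)
P=[onz(c,*p,.05) for p in cv2.boxPoints(rect)]; print(np.array(P).round(4), np.mean(P,0).round(4))
for i in range(1,n):
    if st[i][4]>60: print("hole",onz(c,*(ce[i]+[244,90]),.05).round(4))
# bed edges rows
for r in (60,180,205):
    w=np.where((hsv[r,:,1]<60)&(g[r]>170))[0]; a,b=onz(c,w.min()-.5,r,.006),onz(c,w.max()+.5,r,.006); print(r,w.min(),w.max(),a.round(4),b.round(4),np.linalg.norm(a-b),((a+b)/2).round(4))
print("barhole",onz(c,259,140,.041))
```

```text
blob [  9   9  13  14 135] [259.05925926 105.42222222]
((281.1500244140625, 100.95000457763672), (26.563133239746094, 16.12761688232422), 71.56504821777344)
[[ 0.5596 -0.0225  0.05  ]
 [ 0.5731 -0.0159  0.05  ]
 [ 0.5852 -0.0373  0.05  ]
 [ 0.5713 -0.0442  0.05  ]] [ 0.5723 -0.03    0.05  ]
hole [ 0.5519 -0.037   0.05  ]
60 54 300 [ 0.3266 -0.0222  0.006 ] [0.5893 0.0153 0.006 ] 0.26533324267792935 [ 0.458  -0.0035  0.006 ]
180 222 294 [ 0.5202 -0.1292  0.006 ] [ 0.6078 -0.1164  0.006 ] 0.08855393008296875 [ 0.564  -0.1228  0.006 ]
205 223 293 [ 0.5249 -0.1613  0.006 ] [ 0.6127 -0.1484  0.006 ] 0.08870487404473307 [ 0.5688 -0.1548  0.006 ]
barhole [ 0.55703471 -0.07073381  0.041     ]
```

Estimates agree within calibration: hole at about (0.548–0.552, -0.036), bar about 31–34 mm out. Next is to go behind the push plate.

Run:
```python
from h import *
hole=np.array([.5505,-.0365,0])
plan(hole-.182*by+[0,0,.20],98.2)
plan(hole-.182*by+[0,0,.065],98.2)
```

```text
now [ 0.5589 -0.1131  0.1998] t 2.3 | shift mm [-1.05e+02  2.30e+00 -1.00e-01] turn units [-0.01  0.01  0.03] rows>= 1.6799489315391076 0.014135635080825278
now [ 0.5589 -0.1131  0.1998] t 2.3 | shift mm [-104.9    2.4  134.9] turn units [-0.01  0.01  0.03] rows>= 2.7339856036724135 0.014135635080825278
```

```bash
python3 -m handwheel '1 -105 2 0 0 0 0;1 -105 2 0 0 0 0;1 -105 2 0 0 0 0;1 -105 2 60 0 0 0;1 -105 2 115 0 0 0;1 -105 2 135 0 0 0;1 -105 2 135 0 0 0;1 -105 2 135 0 0 0;1 -105 2 135 0 0 0'
python3 - <<'E'
from h import *
for n in ["wrist","scene"]:
    c=ctrl.camera(n);cv2.imwrite(f"pics/{n}2.png",c["image"][:,:,::-1] if n=="wrist" else cv2.resize(c["image"][150:310,150:350,::-1],None,fx=3.5,fy=3.5))
E
```

```text
time_s: 3.42
tool_pos: [0.578, -0.2174, 0.0676]
eef_rot: [2.051, 2.374, 0.001]
wrist_force: [0.8, 0.1, 0.2]
width: 0.0008
```

View pics/wrist2.png

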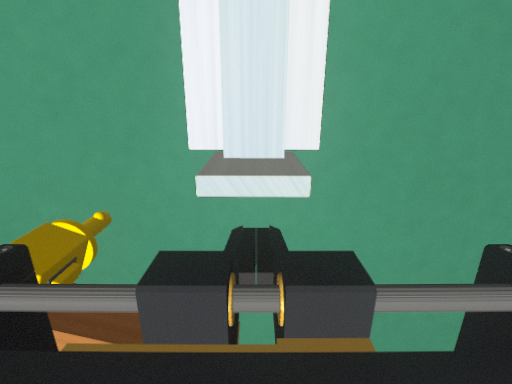

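View pics/scene2.png

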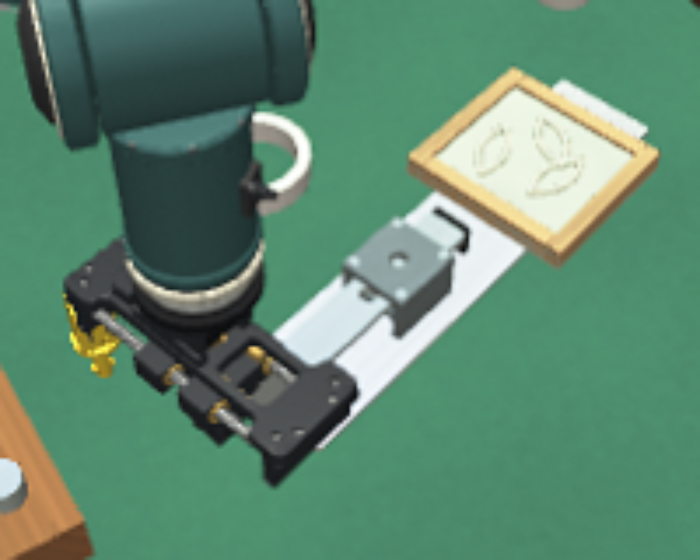

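Run:
```python
from h import *
c=ctrl.camera("wrist");s=ctrl.observe()
m=(c["image"].min(2)[172:200,:]>150); r,cc=np.where(m); print(r.min()+172,r.max()+172,cc.min(),cc.max())
for u in (198,310):
    p=onz(c,u,195.5,.08); print(p.round(4),((p-s["tool_pos"])@by).round(4),((p-s["tool_pos"])@bx).round(4))
```

```text
176 198 196 312
[ 0.548  -0.1809  0.08  ] 0.0401 -0.0235
[ 0.5956 -0.1739  0.08  ] 0.0402 0.0246
```

```bash
python3 -m handwheel '1 10 0 3 0 0 0;1 20 0 3 0 0 0;1 25 0 3 0 0 0;1 28 0 3 0 0 0;1 30 0 3 0 0 0;1 32 0 3 0 0 0;1 34 0 3 0 0 0'
python3 - <<'E'
from h import *
s=ctrl.observe();print(s["wrist_force"]@by)
E
```

```text
time_s: 4.45
tool_pos: [0.5721, -0.1841, 0.0633]
eef_rot: [2.052, 2.374, -0.001]
wrist_force: [0.1, -3.8, -1.7]
width: 0.0006
-3.7588847216471493
```

```bash
python3 -m handwheel '1 3 0 0 0 0 0;1 6 0 0 0 0 0;1 9 0 0 0 0 0;1 12 0 0 0 0 0;1 15 0 0 0 0 0;1 18 0 0 0 0 0;1 20 0 0 0 0 0;1 21 0 0 0 0 0'
python3 - <<'E'
from h import *
s=ctrl.observe();print(s["wrist_force"]@by)
c=ctrl.camera("wrist");cv2.imwrite("pics/w3.png",c["image"][:,:,::-1])
E
```

```text
time_s: 5.45
tool_pos: [0.5691, -0.1631, 0.0633]
eef_rot: [2.052, 2.374, -0.0]
wrist_force: [1.0, -3.1, -1.6]
width: 0.0005
-3.196726502029716
```

View pics/w3.png

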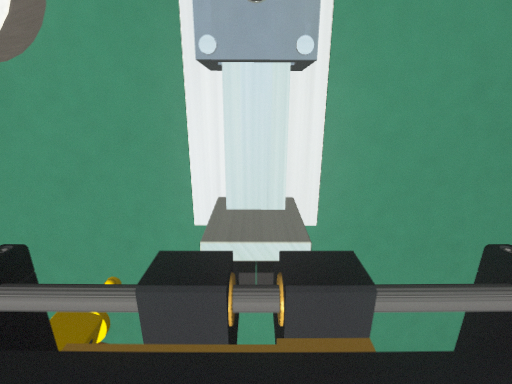

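```bash
for i in 1; do python3 -m handwheel '1 1 0 0 0 0 0;1 2 0 0 0 0 0;1 3 0 0 0 0 0;1 4 0 0 0 0 0;1 5 0 0 0 0 0'; done
```

```text
time_s: 6.12
tool_pos: [0.5684, -0.1581, 0.0633]
eef_rot: [2.052, 2.374, -0.0]
wrist_force: [0.7, -4.5, -2.4]
width: 0.0003
```

```bash
python3 -m handwheel '1 0.7 0 0 0 0 0;1 1.4 0 0 0 0 0'
```

```text
time_s: 6.38
tool_pos: [0.5682, -0.1566, 0.0633]
eef_rot: [2.052, 2.374, -0.0]
wrist_force: [0.9, -3.7, -2.4]
width: 0.0007
```

```bash
python3 -m handwheel '1 0.7 0 0 0 0 0;1 1.4 0 0 0 0 0'
```

```text
time_s: 6.62
tool_pos: [0.568, -0.1555, 0.0633]
eef_rot: [2.052, 2.374, -0.001]
wrist_force: [1.1, -6.4, -2.2]
width: 0.0005
```

```bash
python3 -m handwheel '1 0.7 0 0 0 0 0;1 0.7 0 0 0 0 0'
```

```text
time_s: 6.88
tool_pos: [0.5681, -0.1555, 0.0634]
eef_rot: [2.051, 2.374, -0.002]
wrist_force: [0.6, -6.3, -2.6]
width: 0.0006
```

```bash
python3 -m handwheel '1 1 0 0 0 0 0;1 2 0 0 0 0 0;1 2 0 0 0 0 0'
```

```text
time_s: 7.25
tool_pos: [0.5681, -0.1554, 0.0634]
eef_rot: [2.048, 2.372, -0.004]
wrist_force: [0.6, -11.1, -2.8]
width: 0.0006
```

Force rose to 11 N with no further motion, so the bar is against its stop. That puts the hole at about (0.551, -0.0366) by touch, in agreement with vision. I'll back off, rise and go above the pin.

Run:
```python
from h import *
plan([.4578,-.339,.21],147)
```

```text
now [ 0.5681 -0.1554  0.0634] t 7.25 | shift mm [-166.7 -135.4 -145.7] turn units [-0.01  0.09 -9.72] rows>= 4.15230167303889 4.544363955320527
```

```bash
python3 -m handwheel '1 -15 0 0 0 0 0;1 -30 0 -5 0 0 0;1 -30 0 -60 0 0 0;1 -30 0 -120 0 0 0;-0.3 -60 -40 -146 0 0.09 -2;-0.3 -100 -80 -146 0 0.09 -4;-0.3 -167 -135 -146 0 0.09 -6;-0.3 -167 -135 -146 0 0.09 -8;-0.3 -167 -135 -146 0 0.09 -9.72;-0.3 -167 -135 -146 0 0.09 -9.72;-0.3 -167 -135 -146 0 0.09 -9.72'
python3 - <<'E'
from h import *
import pickle
c=ctrl.camera("wrist"); cv2.imwrite("pics/w4.png",c["image"][:,:,::-1]);pickle.dump(c,open("w4.pkl","wb"))
c=ctrl.camera("scene");cv2.imwrite("pics/s4.png",cv2.resize(c["image"][150:310,120:350,::-1],None,fx=3.4,fy=3.4))
E
```

```text
time_s: 8.62
tool_pos: [0.4585, -0.3392, 0.2105]
eef_rot: [0.896, 3.011, -0.001]
wrist_force: [0.7, 0.2, 0.6]
width: 0.0571
```

View pics/w4.png

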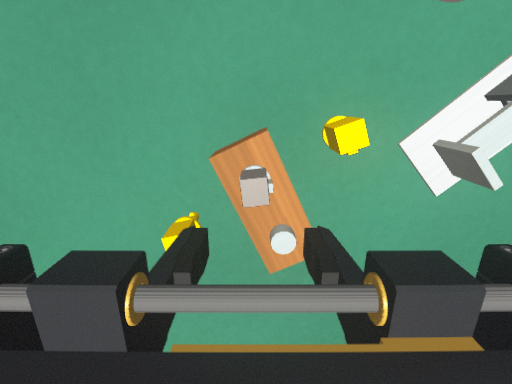

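View pics/s4.png

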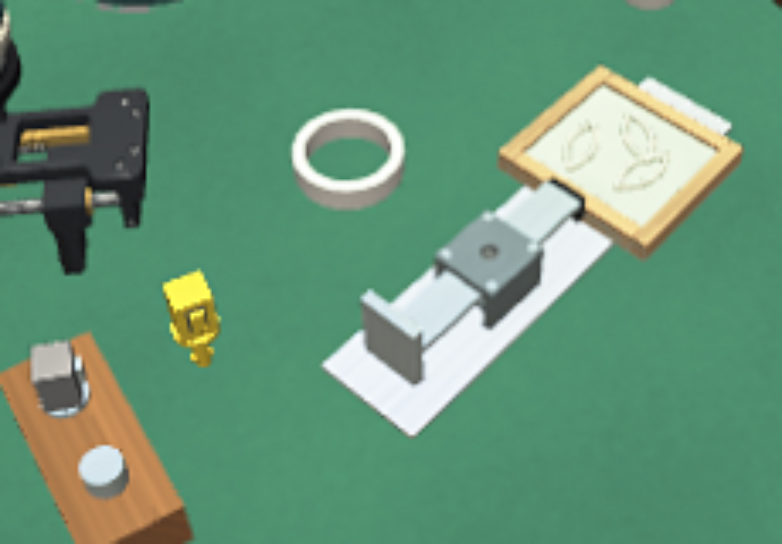

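The bar is home: its end is near the panel frame and the hole at (489,252) in the zoom is open. In the wrist view the pin head is at (255,187) with its button on the right (272,187), nearly square to the tool.

Run:
```python
import cv2
t=cv2.imread("pics/w4.png")
cv2.imwrite("pics/w4z.png",cv2.resize(t[150:230,215:305],None,fx=7,fy=7,interpolation=cv2.INTER_CUBIC))
```

```text
(no output)
```

View pics/w4z.png

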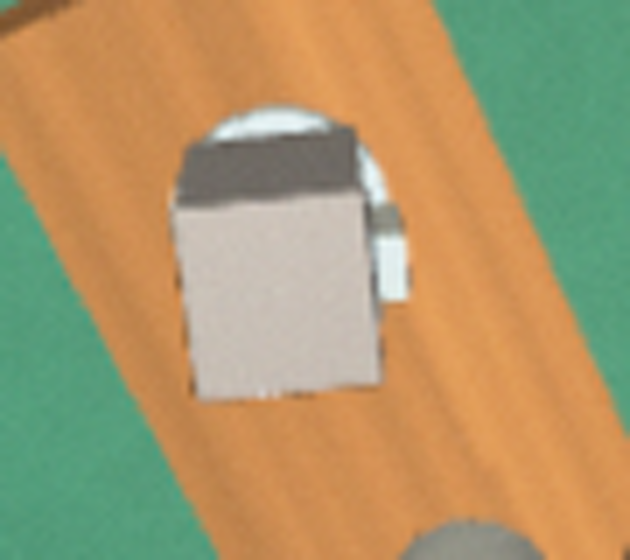

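Run:
```python
from h import *
import pickle
c=pickle.load(open("w4.pkl","rb")); s=ctrl.observe(); R=Rn.from_rotvec(s["eef_rot"])
P=np.array([onz(c,215+u/7-.5,150+v/7-.5,.091) for u,v in [(178,206),(362,190),(380,382),(197,400)]])
print(P.round(4),P.mean(0).round(4)); 
for i in range(4):
    d=P[(i+1)%4]-P[i]; print(np.linalg.norm(d).round(4),np.rad2deg(np.arctan2(d[1],d[0])).round(1))
print("tool frame centre",(R.inv().apply(P.mean(0)-s["tool_pos"])*1000).round(1))
```

```text
[[ 0.4413 -0.3454  0.091 ]
 [ 0.4528 -0.3238  0.091 ]
 [ 0.477  -0.3363  0.091 ]
 [ 0.4655 -0.3587  0.091 ]] [ 0.4592 -0.3411  0.091 ]
0.0245 62.0
0.0272 -27.3
0.0252 -117.1
0.0276 151.3
tool frame centre [ -1.7  -1.4 119.4]
```

Run:
```python
from h import *
plan([.4584,-.340,.077],151.5)
```

```text
now [ 0.4586 -0.3389  0.2104] t 8.72 | shift mm [ -0.4  -0.9 133.4] turn units [-0.    0.   -0.91] rows>= 2.1338756858870647 0.4273732936440294
```

```bash
python3 -m handwheel '-0.3 -0.4 -0.9 50 0 0 -0.91;-0.3 -0.4 -0.9 90 0 0 -0.91;-0.3 -0.4 -0.9 115 0 0 -0.91;-0.3 -0.4 -0.9 128 0 0 -0.91;-0.3 -0.4 -0.9 133 0 0 -0.91;-0.3 -0.4 -0.9 133 0 0 -0.91;-0.3 -0.4 -0.9 133 0 0 -0.91'
python3 - <<'E'
from h import *
plan([.4584,-.340,.077],151.5)
for n in ["wrist","scene"]:
    c=ctrl.camera(n);cv2.imwrite(f"pics/{n}5.png",c["image"][:,:,::-1] if n=="wrist" else cv2.resize(c["image"][200:320,80:200,::-1],None,fx=5,fy=5))
E
```

```text
time_s: 9.6
tool_pos: [0.4592, -0.3406, 0.0787]
eef_rot: [0.773, 3.043, -0.002]
wrist_force: [-0.2, -0.4, -0.1]
width: 0.0572
now [ 0.4592 -0.3406  0.0787] t 9.6 | shift mm [1.  0.1 1.7] turn units [-0.01  0.03 -0.  ] rows>= 0.031189645574005314 0.01348945383002889
```

View pics/wrist5.png

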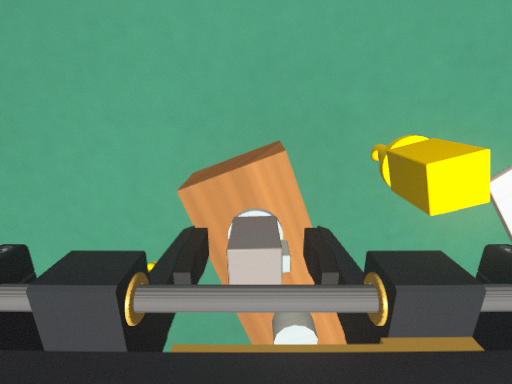

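View pics/scene5.png

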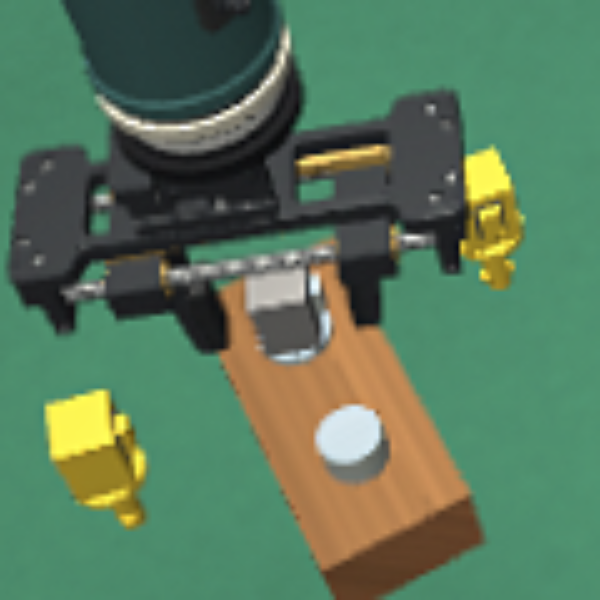

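The head (columns 229–281) is square and centred between the fingers (208–304), with the button on the right. I'll close on it.

```bash
python3 -m handwheel '-0.3 0 0 1.7 0 0 0;0.5 0 0 1.7 0 0 0;1 0 0 1.7 0 0 0;1 0 0 1.7 0 0 0;1 0 0 1.7 0 0 0;1 0 0 1.7 0 0 0' 35
python3 - <<'E'
from h import *
plan([.4584,-.340,.077],151.5)
for n in ["wrist"]:
    c=ctrl.camera(n);cv2.imwrite(f"pics/{n}6.png",c["image"][:,:,::-1])
E
```

```text
time_s: 10.45
tool_pos: [0.459, -0.3406, 0.0768]
eef_rot: [0.774, 3.043, -0.002]
wrist_force: [-0.2, -0.9, -0.3]
width: 0.0256
now [ 0.459  -0.3406  0.0768] t 10.45 | shift mm [ 0.8  0.2 -0.2] turn units [-0.01  0.02 -0.01] rows>= 0.013687796296150887 0.012311121895153012
```

View pics/wrist6.png

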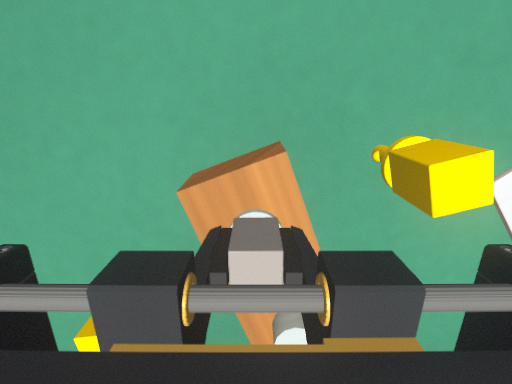

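Width is 25.6 mm, so the button is flush. Next I'll measure where the head sits in the tool frame with the same camera, so its mounting bias cancels, and then lift.

```bash
python3 -m handwheel '1 0 0 -20 0 0 0;1 0 0 -60 0 0 0;1 0 0 -100 0 0 0;1 0 0 -123 0 0 0;1 0 0 -123 0 0 0;1 0 0 -123 0 0 0'
python3 - <<'E'
from h import *
import pickle
s=ctrl.observe();c=ctrl.camera("wrist");pickle.dump((s,c),open("w7.pkl","wb"));cv2.imwrite("pics/w7z.png",cv2.resize(c["image"][190:300,190:320,::-1],None,fx=6,fy=6,interpolation=cv2.INTER_CUBIC))
c=ctrl.camera("scene");cv2.imwrite("pics/s7.png",cv2.resize(c["image"][130:300,60:260,::-1],None,fx=3.5,fy=3.5))
plan(np.array([.5505,-.0365,.2]),98.2)
E
```

```text
time_s: 11.25
tool_pos: [0.4583, -0.3399, 0.1993]
eef_rot: [0.774, 3.044, -0.001]
wrist_force: [0.5, 0.5, -1.7]
width: 0.0258
now [ 0.4579 -0.3396  0.1982] t 11.35 | shift mm [ 63.4 310.5  -1.9] turn units [-1.000e-02 -1.000e-02  1.065e+01] rows>= 5.071066280169044 4.978586048236543
```

View pics/w7z.png

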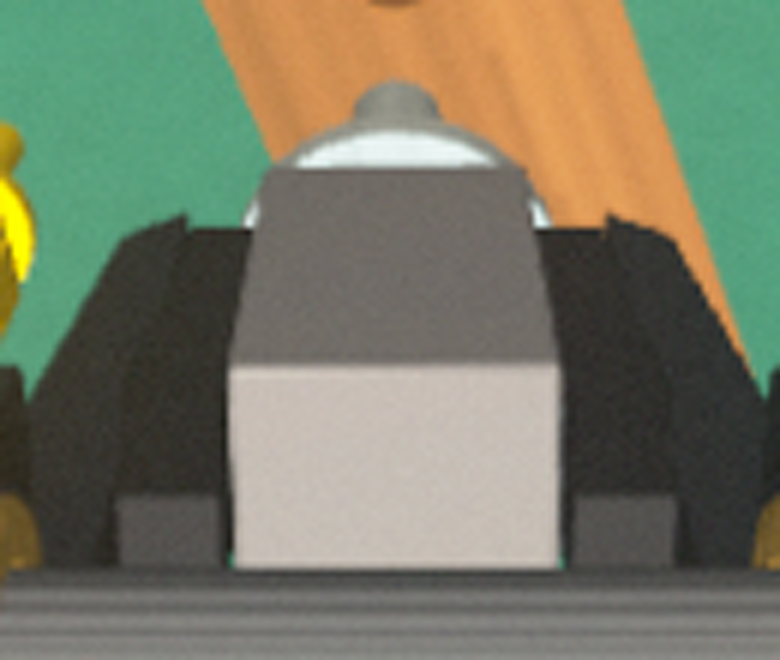

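View pics/s7.png

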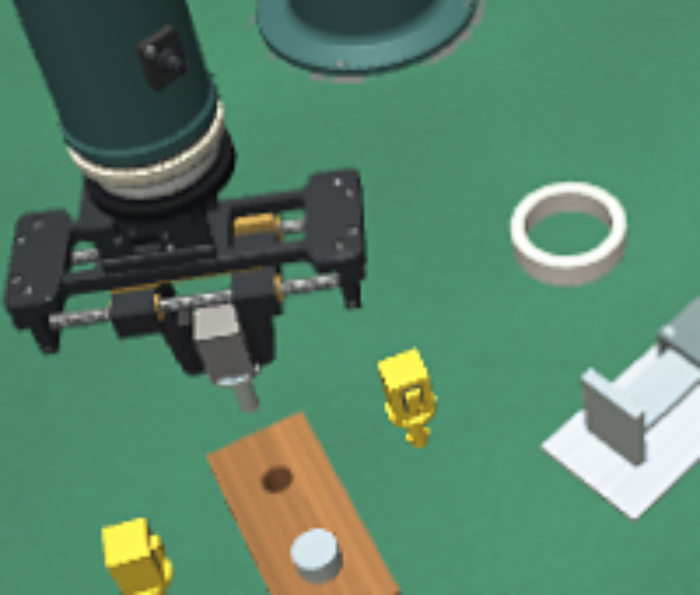

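The pin hangs upright in the grip with its tip visible at (398,85) in the zoom, and the plain pin hasn't moved.

Run:
```python
from h import *
import pickle
s,c=pickle.load(open("w7.pkl","rb")); R=Rn.from_rotvec(s["eef_rot"])
def tf(u,v,dz,name,off):
    z=s["tool_pos"][2]-dz
    p=R.inv().apply(onz(c,190+u/6-.5,190+v/6-.5,z)-s["tool_pos"])*1000; print(name,p.round(1),"axis x",round(p[0]-off,1))
tf(396,362,-.0142,"top front edge",14); tf(395,168,.0258,"bottom front edge",14); tf(396,82,.0718,"tip front",5.5)
tf(396,130,.0258,"collar top rim",17)
# hole from w1
c1=pickle.load(open("w1.pkl","rb"))
h=onz(c1,259.06,105.42,.05); t=np.array([.5589,-.1131,.1998]); print("hole rel",(h-t)@by*1000, "toolx; tooly", (h-t)@bx*1000)
```

```text
top front edge [ 14.   -0.1 -14.2] axis x -0.0
bottom front edge [12.6 -0.2 25.8] axis x -1.4
tip front [ 4.7 -0.2 71.8] axis x -0.8
collar top rim [16.7 -0.1 25.8] axis x -0.3
hole rel 76.36416535007993 toolx; tooly 3.9502286371152597
```

```bash
python3 -m handwheel '1 15 60 -2 0 0 2;1 30 120 -2 0 0 4;1 45 180 -2 0 0 6;1 55 240 -2 0 0 8;1 63.5 310 -2 0 0 10;1 63.5 310 -2 0 0 10.65;1 63.5 310 30 0 0 10.65;1 63.5 310 60 0 0 10.65;1 63.5 310 63 0 0 10.65;1 63.5 310 63 0 0 10.65;1 63.5 310 63 0 0 10.65;1 63.5 310 63 0 0 10.65'
python3 - <<'E'
from h import *
import pickle
plan(np.array([.551,-.0365,.135]),98.2)
s=ctrl.observe();c=ctrl.camera("wrist");pickle.dump((s,c),open("w8.pkl","wb"));cv2.imwrite("pics/w8z.png",cv2.resize(c["image"][140:290,160:350,::-1],None,fx=4,fy=4,interpolation=cv2.INTER_CUBIC))
c=ctrl.camera("scene");pickle.dump(c,open("s8.pkl","wb"));cv2.imwrite("pics/s8.png",cv2.resize(c["image"][150:270,200:340,::-1],None,fx=5,fy=5))
E
```

```text
time_s: 12.85
tool_pos: [0.551, -0.0371, 0.1364]
eef_rot: [2.056, 2.374, 0.001]
wrist_force: [-0.3, 0.3, -1.9]
width: 0.0255
now [ 0.551  -0.0371  0.1364] t 12.85 | shift mm [0.6 0.1 1.4] turn units [0.02 0.   0.  ] rows>= 0.025198055682980103 0.0072567336736443005
```

View pics/w8z.png

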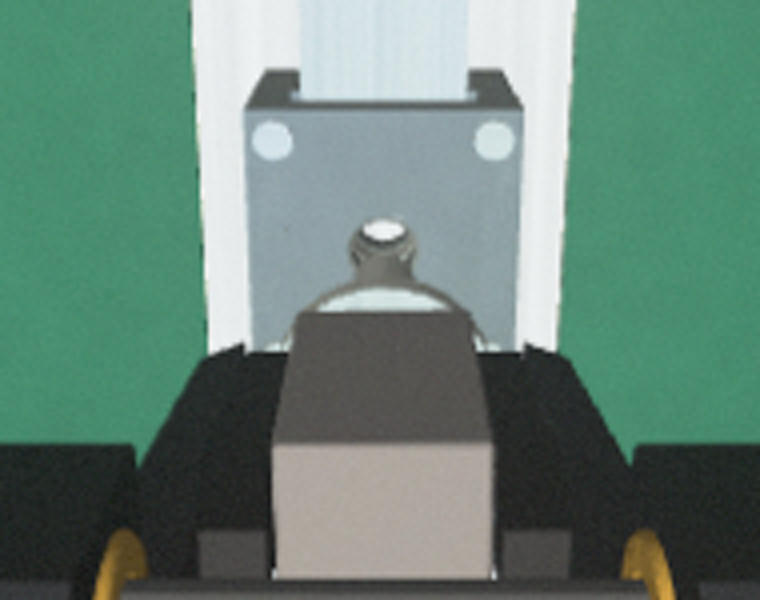

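View pics/s8.png

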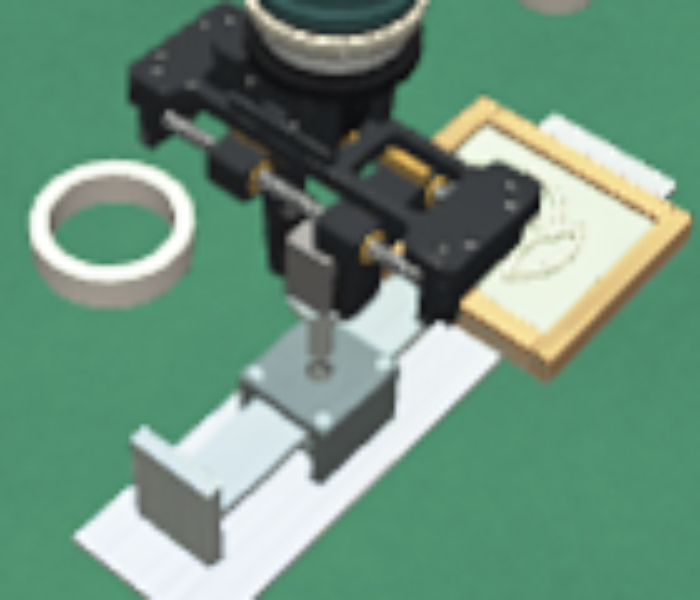

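The wrist view shows the hole's rim centred near (383,247) in the zoom, directly under the shank (column 384). The scene view shows the tip above the hole. I'll compute the residual.

Run:
```python
from h import *
import pickle
s,c=pickle.load(open("w8.pkl","rb")); R=Rn.from_rotvec(s["eef_rot"])
def tf(u,v,z,name):
    p=R.inv().apply(onz(c,160+u/4-.5,140+v/4-.5,z)-s["tool_pos"])*1000; print(name,p.round(1))
tf(383,247,.05,"hole c"); tf(349,245,.05,"hole l"); tf(416,245,.05,"hole r"); tf(383,216,.05,"hole far rim(+6.5/7.5)")
tf(412,262,s["tool_pos"][2]-.0718,"tip R?")
for p in [(246,107),(522,107)]: tf(*p,.05,"housing far corners (x=+30)")
```

```text
hole c [ 1.4  0.7 86.4]
hole l [ 1.8 -6.3 86.4]
hole r [ 1.8  7.5 86.4]
hole far rim(+6.5/7.5) [ 8.1  0.7 86.4]
tip R? [ 3.7  6.3 71.8]
housing far corners (x=+30) [ 30.8 -26.3  86.4]
housing far corners (x=+30) [30.8 28.2 86.5]
```

```bash
python3 -m handwheel '1 1.3 0.8 5 0 0 0;1 1.3 0.8 9 0 0 0;1 1.3 0.8 11 0 0 0;1 1.3 0.8 12.5 0 0 0;1 1.3 0.8 13.5 0 0 0;1 1.3 0.8 14.5 0 0 0;1 1.3 0.8 15.5 0 0 0'
```

```text
time_s: 13.82
tool_pos: [0.5514, -0.0358, 0.1206]
eef_rot: [2.056, 2.374, 0.0]
wrist_force: [-0.2, -1.5, -1.1]
width: 0.0257
```

```bash
python3 -m handwheel '1 0 0 1 0 0 0;1 0 0 2 0 0 0;1 0 0 2 0 0 0'
```

```text
time_s: 14.2
tool_pos: [0.5513, -0.0359, 0.1185]
eef_rot: [2.056, 2.374, 0.0]
wrist_force: [0.4, -0.9, -1.3]
width: 0.0259
```

The tip is 3 mm inside the hole with no resistance. I'll carry on slowly towards the bar level.

```bash
python3 -m handwheel '1 0 0 1 0 0 0;1 0 0 2 0 0 0;1 0 0 3 0 0 0;1 0 0 4 0 0 0;1 0 0 5 0 0 0;1 0 0 5 0 0 0'
```

```text
time_s: 14.95
tool_pos: [0.5513, -0.0359, 0.1134]
eef_rot: [2.056, 2.374, 0.0]
wrist_force: [0.0, -1.3, -1.5]
width: 0.0259
```

```bash
python3 -m handwheel '1 0 0 1 0 0 0;1 0 0 2 0 0 0;1 0 0 3 0 0 0;1 0 0 4 0 0 0;1 0 0 5 0 0 0;1 0 0 5 0 0 0'
```

```text
time_s: 15.7
tool_pos: [0.5512, -0.0359, 0.1083]
eef_rot: [2.056, 2.374, -0.0]
wrist_force: [-0.7, -0.5, -1.1]
width: 0.0259
```

```bash
python3 -m handwheel '1 0 0 1.5 0 0 0;1 0 0 3 0 0 0;1 0 0 4.5 0 0 0;1 0 0 6 0 0 0;1 0 0 7.5 0 0 0;1 0 0 9 0 0 0;1 0 0 10 0 0 0;1 0 0 10 0 0 0'
```

```text
time_s: 16.7
tool_pos: [0.5512, -0.0359, 0.0981]
eef_rot: [2.056, 2.374, -0.0]
wrist_force: [0.3, -1.8, -1.3]
width: 0.0259
```

```bash
python3 -m handwheel '1 0 0 1.5 0 0 0;1 0 0 3 0 0 0;1 0 0 4.5 0 0 0;1 0 0 6 0 0 0;1 0 0 7.5 0 0 0;1 0 0 9 0 0 0;1 0 0 10 0 0 0;1 0 0 11 0 0 0;1 0 0 12 0 0 0;1 0 0 12 0 0 0'
```

```text
time_s: 17.95
tool_pos: [0.5512, -0.0359, 0.086]
eef_rot: [2.056, 2.374, -0.0]
wrist_force: [0.5, -1.1, -1.9]
width: 0.0261
```

```bash
python3 -m handwheel '1 0 0 1 0 0 0;1 0 0 2 0 0 0;1 0 0 3 0 0 0;1 0 0 3.5 0 0 0;1 0 0 4 0 0 0;1 0 0 4 0 0 0'
```

```text
time_s: 18.7
tool_pos: [0.5511, -0.0358, 0.0818]
eef_rot: [2.056, 2.375, -0.0]
wrist_force: [-0.4, -1.2, -1.6]
width: 0.0255
```

```bash
python3 -m handwheel '1 0 0 0.5 0 0 0;1 0 0 1 0 0 0;1 0 0 1 0 0 0'
```

```text
time_s: 19.08
tool_pos: [0.5511, -0.0358, 0.0808]
eef_rot: [2.056, 2.375, -0.0]
wrist_force: [-0.4, -2.4, 0.1]
width: 0.026
```

```bash
python3 -m handwheel '1 0 0 0.5 0 0 0;1 0 0 1 0 0 0;1 0 0 1 0 0 0'
```

```text
time_s: 19.45
tool_pos: [0.5511, -0.0359, 0.0808]
eef_rot: [2.056, 2.375, -0.001]
wrist_force: [-3.2, -0.7, 6.2]
width: 0.0258
```

The collar seated at TCP z 0.0808 as predicted, with the force rising to about 8 N. Before letting go I'll take a look.

Run:
```python
from h import *
c=ctrl.camera("wrist");cv2.imwrite("pics/w9.png",c["image"][:,:,::-1])
c=ctrl.camera("scene");cv2.imwrite("pics/s9.png",cv2.resize(c["image"][150:270,200:340,::-1],None,fx=5,fy=5))
```

```text
(no output)
```

View pics/w9.png

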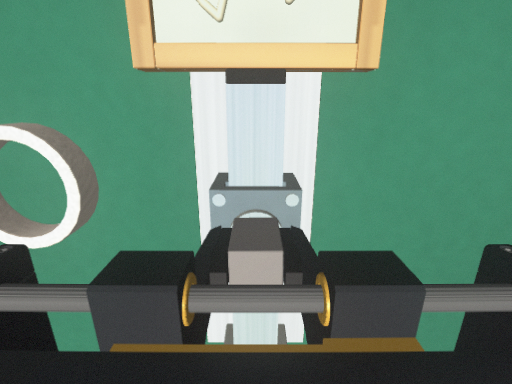

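View pics/s9.png

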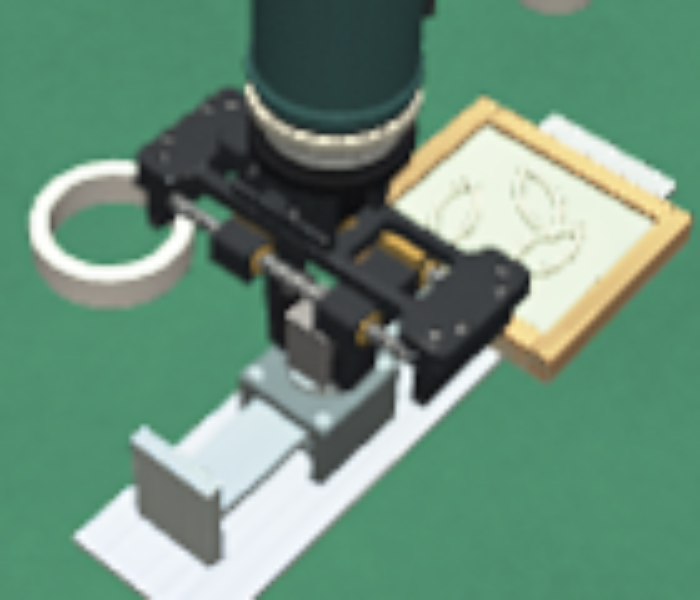

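The collar sits on the housing and nothing fouls the tape or the panel. Now release.

```bash
python3 -m handwheel '0.3 0 0 0.3 0 0 0;0 0 0 0.3 0 0 0;-0.3 0 0 0.3 0 0 0;-0.3 0 0 0 0 0 0;-0.3 0 0 0 0 0 0;-0.3 0 0 0 0 0 0'
python3 - <<'E'
from h import *
c=ctrl.camera("wrist");cv2.imwrite("pics/w10.png",c["image"][:,:,::-1])
E
```

```text
time_s: 20.3
tool_pos: [0.551, -0.0358, 0.0807]
eef_rot: [2.057, 2.375, -0.001]
wrist_force: [0.6, 0.8, 0.4]
width: 0.0572
```

View pics/w10.png

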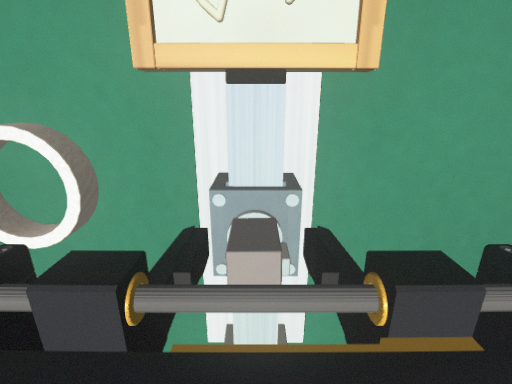

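The button has sprung out on the right (about 285,258) and the fingers are clear. I'll rise straight up and check.

```bash
python3 -m handwheel '-0.3 0 0 -15 0 0 0;-0.3 0 0 -50 0 0 0;-0.3 0 0 -100 0 0 0;-0.3 0 0 -140 0 0 0;-0.3 0 0 -140 0 0 0;-0.3 0 0 -140 0 0 0;-0.3 0 0 -140 0 0 0'
python3 - <<'E'
from h import *
import pickle
c=ctrl.camera("wrist");pickle.dump((ctrl.observe(),c),open("w11.pkl","wb"));cv2.imwrite("pics/w11.png",cv2.resize(c["image"][60:260,130:390,::-1],None,fx=3,fy=3,interpolation=cv2.INTER_CUBIC))
c=ctrl.camera("scene");cv2.imwrite("pics/s11.png",cv2.resize(c["image"][120:320,80:420,::-1],None,fx=2.3,fy=2.3))
E
```

```text
time_s: 21.22
tool_pos: [0.5498, -0.0357, 0.2189]
eef_rot: [-2.055, -2.373, 0.003]
wrist_force: [-0.1, -0.7, -0.8]
width: 0.0571
```

View pics/w11.png

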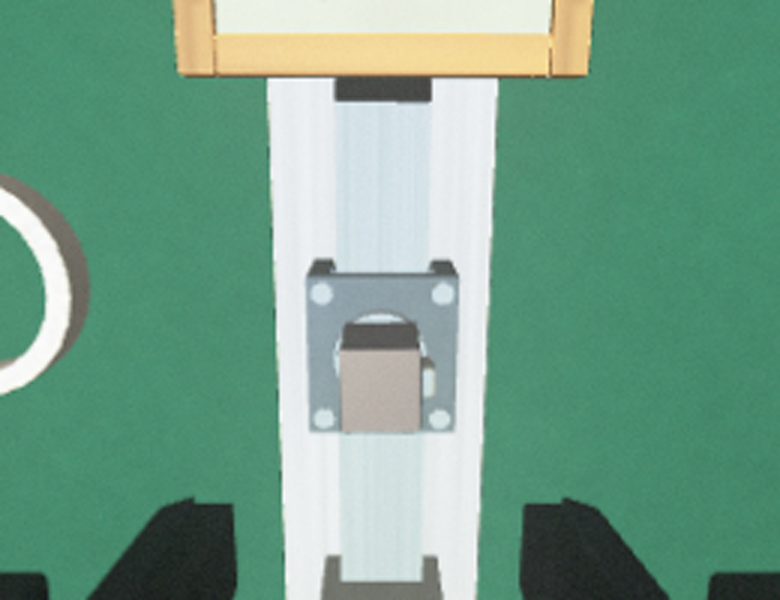

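View pics/s11.png

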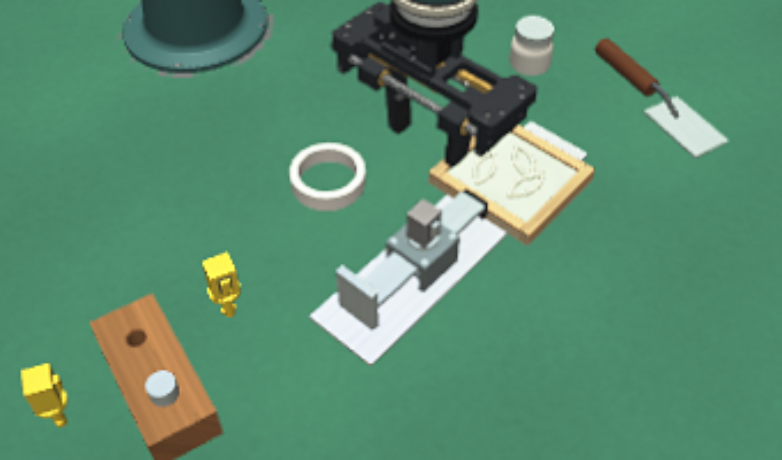

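The pin stands upright with its collar flush. The button shows about 15 zoomed px beyond the head, about 5 mm, so it is fully out. The bar is still home and the other objects haven't moved. I'll hand it in.

Run:
```python
from station import ctrl
print(ctrl.close_job(), ctrl.observe()["time_s"])
```

```text
the job is handed in; nothing more can be done
the job is handed in; nothing more can be done
```

I pushed the bar home, then set the ball-lock pin in the housing and let it lock. I handed the job in at about 21 s of the 58 s allowed, with the gripper clear of everything.

- **Bar:** It slid with about 4 N on the plate. At its stop the force rose to 11 N with no further movement. In the last pictures it is still home.
- **Pin:** I gripped it at about 26 mm, so the button was flush. I found the hole with the wrist camera and the contact at the bar's stop. The tip went in on the first try, so no search by feel was needed. It went down with almost no resistance, and the collar stopped at the expected height (TCP z 0.0808 m) with about 8 N.
- **Last checks:** The pin stands upright with its collar on the housing, and the button is out by about 5 mm as judged from the picture. The plain pin, tape, jar, trowel and yellow look-alikes look unmoved. I did not pull on the pin to test the lock.
- **Disagreements:** The wrist camera and the fixed cameras differed by 2–4 mm on the hole's position. They also differed by about 5° on the pin's turn. For insertion I relied on the wrist camera for both pin and hole, and the clean entry bore that out.

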